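# Set and lock the burner-air throttle valve

## Task

The butterfly valve of the photometer's burner-air line, on its stand on the bench, is locked shut. Pull its black locking knob up until it stays up, swing the blue-handled lever round to the red dot, then press the knob down and jog the lever until the locking pin has dropped fully home: the notch lies a few degrees to one side or the other of the dot and has to be felt for. Leave the bottles, glass and other things on the bench where they stand.

Things in the scene. Friction and masses are not known exactly. Their poses are not given: they have to be found in the camera images.
- valve: Steel butterfly valve in a short 38 mm pipe (axis 50 mm up) on an aluminium stand, base plate 105 x 190 mm, fixed to the bench. Origin: on the bench, straight below the lever's vertical pivot; z up, y along the pipe towards the brass hose tail. In this frame a point of the lever at radius r and lever angle a lies at (-r cos a, -r sin a).
- pivot (a point): Pivot axis at the top of the steel index plate (106 mm up, 9 mm thick, out to radius 68 mm). Below it: the aluminium scale plate with the dots (top 97 mm up, to radius 88 mm). The index plate has a long slot at the shut end and three notches 24 degrees apart; it was clamped by hand, so all notches lie off their dots by the same angle, up to 5.5 degrees either way.
- pin_tip (a point): Round tip of the 6 mm locking pin below the knob, at radius 56 mm on the lever; home it stands 6 mm deep in a notch (7.6 mm wide, open to the plate's rim, so 0.8 mm play either side), 100 mm above the bench.
- throttle_lever (a joint): Angle of the lever about the vertical pivot through the valve's origin, rad: 0 shut (lever along the valve's -x), growing anticlockwise seen from above as it opens, end stop at 1.66. It turns stiffly (0.25 N m) and stays where it is left. With the pin home in the shut slot it can move only a few degrees.
- lever_grip (a point): Middle of the lever's blue plastic grip, a bar 45 mm long (along the lever), 16 mm wide and 16 mm high; its middle is at radius 108 mm, 112 mm above the bench; free below and beside.
- lever_mark (a point): White index line on top of the lever at radius 78 mm, 116 mm above the bench; at a setting it stands over the dot.
- lock_knob (a joint): Lift of the locking knob and its pin, m: 0 fully home in a notch, about 0.006 with the 6 mm pin standing on the index plate between notches, 0.014 fully up. A 3 N spring drives it down; a ball detent at 10 mm, which takes about 15 N to pull through, holds it up beyond that until it is pressed down with some 6 to 10 N.
- knob_top (a point): Centre of the top of the black locking knob, which sits on the lever at radius 56 mm: a round head 24 mm across, 16 mm high (full width 3 to 11 mm above its underside), over a 22 mm steel boss that ends 4 mm below the head when the knob is home. 150 mm up when home.
- red_dot: Red dot, 10 mm across and 3 mm high, on the scale plate at radius 78 mm from the pivot, 97 mm above the bench: the setting asked for. Origin: centre of its underside.
- yellow_dot: Yellow dot like the red one, another setting. The three dots stand at lever angles of 32, 56 and 80 degrees in any order.
- green_dot: Green dot like the red one, another setting.
- wash_bottle: White wash bottle with blue cap and spout, 108 x 63 x 233 mm, loose; origin under its middle, as for all the things below. A bystander.
- vol_flask: Volumetric flask with blue stopper, 56 mm across, 170 mm high, loose. A bystander.
- sample_a: White sample bottle, 41 mm across, 74 mm high, loose. A bystander.
- sample_b: White sample bottle like the other, loose. A bystander.
- beaker: Small glass beaker, 50 mm across, 60 mm high, loose. A bystander.
- dish: Petri dish, 57 mm across, 12 mm high, loose. A bystander.
- bench_timer: White bench timer, 58 x 62 x 20 mm, loose. A bystander.

How it is judged (in metres and radians):
On the way, in this order (a step that is already met when the one before it is completed fails the run):
1. the locking knob is pulled up to where it stays (value of joint lock_knob above 0.011 m), for 0.1 s.
2. the lever stands at the red dot with the locking pin fully home (horizontal distance between lever_mark and red_dot below 0.0125 m and value of joint lock_knob below 0.0015 m), for 0.2 s.
At the end, for the whole second after the job is handed in: The locking pin is home in the notch of the red dot (knob lifted less than 1.5 mm), the lever's white line lies within 12.5 mm of the red dot seen from above (the next dot is 32 mm on), and the lever is at rest (all of step 2 and velocity of joint throttle_lever between -0.05 and 0.05 rad/s); the robot touches nothing.
It fails at once if a loose bystander is moved by more than 20 mm (distance of any of wash_bottle, vol_flask, sample_a, sample_b, beaker, dish, bench_timer from where it was at the start of the episode above 0.02 m).
It also fails if it takes over 56 s, if anything falls off the work surface, if the arm or the gripper's body presses on something with over 40 N, if the wrist force passes 120 N, or if a joint passes its speed limit or range.

## Robot

A 7-joint arm with a two-finger parallel gripper is mounted at the origin on a cart in front of the work surface, level with it; the furniture and walls round the work are solid. World frame = base frame: x ahead of the robot, y to its left, z up, the work surface at z = 0. Lengths are in m, angles in degrees, forces in N, time in s.
With the tool pointing down it reaches from about 0.4 to 0.85 m from the base axis. Payload 4.4 kg.
Tool frame: the origin (TCP) lies midway between the tips of the shut fingers; the grasp point (between the pads) lies 19 mm behind it (pinch_z is the distance from the TCP to the grasp point, in m); z points along the fingers, y is the line along which they close (so a half turn about z gives the same grasp; the last joint's range is limited). The gripper opens to 94 mm and grips with 3 to 60 N. Pads are 16 mm wide; open, the fingers measure 119 mm over their backs; the gripper's body (75 mm by 177 mm) begins 78 mm behind the grasp point.
Start: joints at [-77.109, 36.005, 2.206, 86.941, -1.547, 57.084, -1.146], TCP at [0.186, 0.623, 0.182] pointing down, gripper open.
Joint ranges: [-175.42, 175.42], [-21.48, 121.26], [-71.46, 75.88], [10.55, 141.38], [-63.04, 243.04], [13.31, 113.54], [-168.57, 168.57]. Speed limits (degrees/s): [147.25, 147.25, 180, 180, 180, 180, 180].

## Interface

Orientations are given as a 3x3 rotation matrix whose columns are the frame's x, y, z axes.
In Python, from bench import * gives the robot as it stands.
- The arm moves only by the tool move_arm, never from a script. Its argument "deltas" is a list that holds one entry, the list of rows, each a list of 6 numbers: the shift along the tool's x, y, z as a fraction of full scale, then the turn, a rotation vector about the tool's x, y, z as a fraction of full scale. A call has 1 to 12 rows; each row is the pose to reach, as a shift and turn from the pose commanded when the call began, along the tool's axes at that moment; what a row does not reach only later rows make up. Full scale, the value 1, is 400 mm for a shift and 0.5 rad for a turn. A row lasts 1/10 s, in which the tool goes at most 50 mm and 8.59 degrees, less where a joint would pass 70% of its speed; a pose out of reach is approached as far as the arm can. A call with a number of a shift or a turn outside -1 to 1 is refused whole. A call with a gripper value outside its range is refused whole. "grip" is the finger opening in mm, from 0 to 94, set as the call begins (left out, the last holds). The fingers move at their own pace and stop on an object; the grip force is fixed at half the most. Time passes only in rows, so rows that repeat a pose let the fingers close. It gives the time, the measured TCP pose, the force, the opening and the grip force at its end, in the units of the state.
- state(): the state, without advancing time (a new reading comes with each control period).
- read_camera(name): name is "scene" or "top" or "wrist"; returns the picture (420x560x3 uint8, red, green, blue); there is no depth.
- camera_params(name): a dict with "camera_matrix" (3x3 intrinsics, pixels), "rvec" (rotation vector, rad) and "tvec" (3), from world to camera coordinates, as OpenCV has them. Camera axes: x right, y down, z forward; pixel columns grow to the right and rows downward; lengths in m; the calibration is good to about 2 mm. A picture is of the moment at which its call begins: read the wrist's pose just before it. camera_params takes no time and is no camera call; for the wrist camera it gives the pose at the moment of the call.
- close_job(): hands the job in; it is judged then, once.
Trained networks look in the newest picture that a camera, given by its name, has taken for a name from the list of things; names that differ only in an ending like _2 or _b are one class to them, and where a whole thing is asked for, a point or a joint stands for the part that bears it (a point fixed in the world has none). Each returns a list of dicts, best first, with "conf" (0 to 1); they miss things now and then, are a little off and sometimes report something else, mostly with a low value. They report only what shows in the picture. A call takes as long as a camera call.
- masks_of(label, camera): "region" (420x560 bool, what is visible of it).
- pinpoint(label, camera): "xyz" ([x, y, z] in m, in the coordinates of the camera as it stood for that picture, good to about 4 mm: a listed point, or the origin of a listed thing).
The state is a dict: "time_s": time; "joint_pos": joint angles; "joint_vel": joint speeds; "joint_efforts": joint torques, N m; "tool_pos": TCP position; "ee_rot": TCP orientation; "contact_force": force on the tool from outside, world axes, zero at the start; "moment": the same for the moment, N m; "finger_gap": finger opening in m; "gripper_force": force on a finger pad.
Only numpy, scipy, OpenCV 4.12 (cv2) and the standard library are available. Lean on these libraries where they do the work, as an engineer would, in place of code of your own. Each camera call takes 0.05 s, during which the arm holds its last target. There are 200 camera calls.

## Working session

There is one attempt and no reset: what is moved stays moved. The work goes in short steps, Python scripts to look and compute and a tool call to move; the robot and the scene stay as the last step left them, time stands still between calls to the robot, and variables do not carry over. Pictures are saved under pics/ and viewed, at most 10 in all, crops included, and the job is handed in when it is done.

Besides the shell and the picture viewer there is one more tool, called after "Call:" by a JSON object that holds its "api" and its "payload". move_arm: Moves the arm, as the interface text tells. Its arguments: {"type":"object","properties":{"deltas":{"type":"array","items":{"type":"array","items":{"type":"array","items":{"type":"number","minimum":-1,"maximum":1}}}},"grip":{"type":"number"}},"required":["deltas"]}

```bash
mkdir -p pics; ls; cat > h.py <<'E'
from bench import *
import numpy as np, cv2
def w(name,xyz):
    p=camera_params(name); R=cv2.Rodrigues(np.array(p["rvec"],float))[0]
    return R.T@(np.array(xyz)-np.array(p["tvec"]).ravel())
def proj(name,P):
    p=camera_params(name)
    return cv2.projectPoints(np.atleast_2d(np.array(P,float)),np.array(p["rvec"],float),np.array(p["tvec"],float),np.array(p["camera_matrix"],float),None)[0][:,0]
def ray(name,uv,z):
    p=camera_params(name); R=cv2.Rodrigues(np.array(p["rvec"],float))[0]
    t=np.array(p["tvec"]).ravel(); c=-R.T@t
    d=R.T@np.linalg.inv(np.array(p["camera_matrix"]))@np.array([uv[0],uv[1],1.])
    return c+d*(z-c[2])/d[2]
E
python3 - <<'E'
from h import *
np.set_printoptions(precision=4,suppress=True)
s=state(); print(s["time_s"],s["tool_pos"],np.array(s["ee_rot"]).tolist(),s["finger_gap"])
ims=[]
for c in ("top","scene"):
    im=read_camera(c); cv2.imwrite(f"pics/{c}0.png",cv2.resize(im[:,:,::-1],(800,600),interpolation=cv2.INTER_CUBIC))
    for l in ("valve","pivot","knob_top","lever_grip","lever_mark","red_dot","yellow_dot","green_dot"):
        r=pinpoint(l,c)
        print(c,l,[(round(x["conf"],2),w(c,x["xyz"])) for x in r[:2]])
print(state()["time_s"])
E
```

```text
pics
0.0 [0.1861 0.622  0.181 ] [[-0.9580150698835445, 0.2867174650152074, -0.00047024597890559194], [0.2867178441085959, 0.9580134094667833, -0.0017846992879290231], [-6.12025021101056e-05, -0.0018445967263191663, -0.9999982968571351]] 0.09399404053167935
top valve [(0.59, array([0.5493, 0.0805, 0.0003]))]
top pivot [(0.94, array([0.542 , 0.0821, 0.1099])), (0.44, array([0.487 , 0.1307, 0.1185]))]
top knob_top [(0.54, array([0.5049, 0.1247, 0.1494]))]
top lever_grip [(0.93, array([0.4627, 0.1533, 0.1156]))]
top lever_mark [(0.8, array([0.486 , 0.1313, 0.1159]))]
top red_dot [(0.46, array([0.3641, 0.0928, 0.0003]))]
top yellow_dot []
top green_dot []
scene valve [(0.89, array([0.5474, 0.0822, 0.003 ]))]
scene pivot [(0.6, array([0.5427, 0.0813, 0.1056]))]
scene knob_top [(0.66, array([0.464 , 0.1569, 0.1084])), (0.61, array([0.5077, 0.1185, 0.1516]))]
scene lever_grip [(0.63, array([0.4642, 0.1563, 0.1067])), (0.4, array([ 0.6773, -0.2784,  0.0028]))]
scene lever_mark [(0.82, array([0.4914, 0.1327, 0.1197]))]
scene red_dot [(0.74, array([0.699 , 0.2745, 0.002 ]))]
scene yellow_dot [(0.71, array([0.4651, 0.1537, 0.1083]))]
scene green_dot [(0.65, array([ 0.5871, -0.3368, -0.0015]))]
0.9
```

View pics/top0.png

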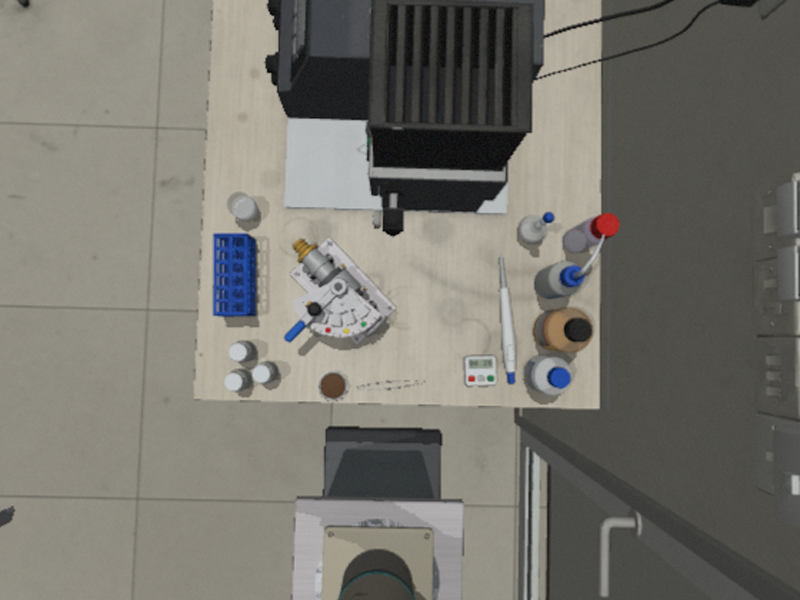

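View pics/scene0.png

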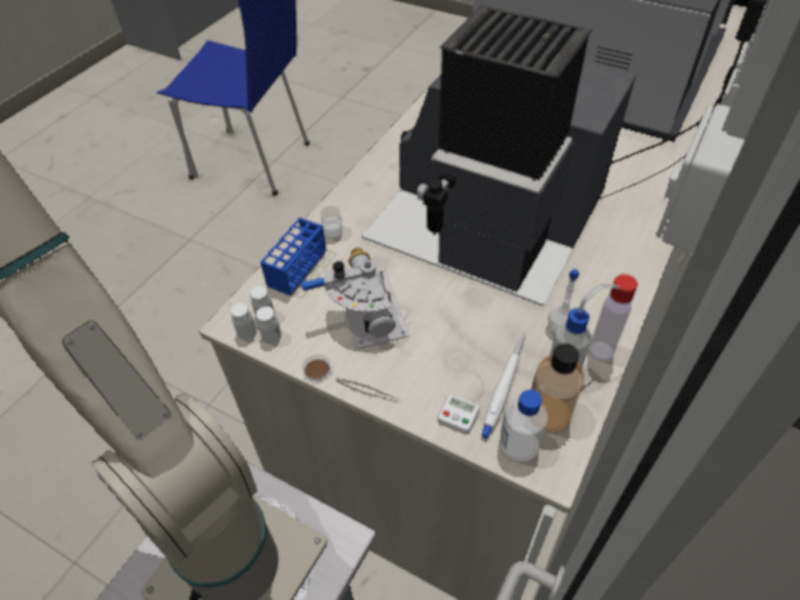

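The top view shows the lever pointing to the lower left. The knob is at (314,309), the grip at (297,329), and the red, yellow and green dots at (327,330), (346,331) and (363,324). So red is the first setting, 32°. I'll move above the knob and refine from there with the wrist camera.

```bash
cat >> h.py <<'E'
def move_to(P,yaw_y):
    """tool-frame delta (scaled) to TCP P, tool pointing down, tool y along world angle yaw_y deg"""
    from scipy.spatial.transform import Rotation as Ro
    s=state(); R=np.array(s["ee_rot"]); a=np.radians(yaw_y)
    y=np.array([np.cos(a),np.sin(a),0]); z=np.array([0,0,-1.]); T=np.c_[np.cross(y,z),y,z]
    return (R.T@(np.array(P)-s["tool_pos"])/0.4).round(4),(Ro.from_matrix(R.T@T).as_rotvec()/0.5).round(4)
E
python3 - <<'E'
from h import *
np.set_printoptions(precision=4,suppress=True)
pv=np.array([.542,.082])
for n,uv in dict(red=(327,330),yel=(346,331),gr=(363,324)).items():
    X=ray("top",np.array(uv)*.7,.1); d=X[:2]-pv; print(n,X,np.hypot(*d),np.degrees(np.arctan2(d[1],d[0]))%360)
for n,p in dict(k=(.505,.123),g=(.463,.155),m=(.487,.131)).items():
    d=np.array(p)-pv; print(n,np.hypot(*d),np.degrees(np.arctan2(d[1],d[0])))
print(move_to((.45,.17,.26),47))
E
```

```text
red [0.4676 0.1005 0.1   ] 0.07668456083224641 166.0530123664948
yel [0.4667 0.0669 0.1   ] 0.07678702165885583 191.3511266366823
gr [0.4799 0.0372 0.1   ] 0.07655878118674896 215.7882170760446
k 0.055226805085936324 132.06432655357887
g 0.10756393447619886 137.26050191114126
m 0.07366138744281162 138.30186567443505
(array([-0.956 , -0.8954, -0.1954]), array([ 0.0002, -0.0002,  0.9193]))
```

Call:
{"api": "move_arm", "payload": {"deltas": [[[0,0,-0.1,0,0,0],[-0.1,-0.09,-0.19,0,0,0.1],[-0.2,-0.19,-0.195,0,0,0.2],[-0.29,-0.27,-0.195,0,0,0.3],[-0.38,-0.36,-0.195,0,0,0.4],[-0.47,-0.44,-0.195,0,0,0.5],[-0.56,-0.53,-0.195,0,0,0.6],[-0.65,-0.61,-0.195,0,0,0.7],[-0.74,-0.7,-0.195,0,0,0.8],[-0.83,-0.78,-0.195,0,0,0.9],[-0.91,-0.85,-0.195,0,0,0.92],[-0.956,-0.895,-0.195,0,0,0.92]]]}}

```text
time_s: 2.1
tool_pos: [0.4518, 0.1666, 0.2603]
ee_rot: [[-0.729, 0.685, 0.002], [0.685, 0.729, -0.001], [-0.002, 0.001, -1.0]]
contact_force: [0.6, -1.1, -0.4]
finger_gap: 0.0939
gripper_force: 0.0
```

```bash
python3 - <<'E'
from h import *
np.set_printoptions(precision=4,suppress=True)
s=state(); print(s["time_s"],s["tool_pos"],s["joint_pos"],s["contact_force"])
im=read_camera("wrist"); cv2.imwrite("pics/w0.png",im[:,:,::-1])
for l in ("pivot","knob_top","lever_grip","lever_mark","red_dot","yellow_dot","green_dot"):
    r=pinpoint(l,"wrist")
    for x in r[:2]:
        X=w("wrist",x["xyz"]); print(l,round(x["conf"],2),X,proj("wrist",X))
E
```

```text
2.1 [0.4518 0.1666 0.2603] [-36.2004  17.3309  16.6261 107.1197  -5.804   56.294   29.6981] [ 0.5659 -1.129  -0.4176]
pivot 0.95 [0.5447 0.0792 0.1068] [[287.6058 299.7777]]
knob_top 0.93 [0.5052 0.1176 0.153 ] [[287.0003 277.2066]]
knob_top 0.49 [0.3725 0.2664 0.0017] [[300.7019  68.0892]]
lever_grip 0.81 [0.4614 0.1585 0.1125] [[285.6309 207.1097]]
lever_grip 0.37 [0.5043 0.1212 0.1543] [[287.9605 277.0256]]
lever_mark 0.79 [0.4815 0.1388 0.1164] [[284.5559 235.6948]]
red_dot 0.48 [0.4658 0.1021 0.0926] [[250.09   240.2441]]
yellow_dot 0.64 [0.4655 0.0734 0.0989] [[230.6097 258.8948]]
yellow_dot 0.57 [0.4616 0.1596 0.1142] [[285.8295 208.7819]]
green_dot 0.54 [0.4794 0.0411 0.0978] [[219.346  284.8452]]
green_dot 0.15 [0.3843 0.2222 0.0002] [[280.1915 105.6432]]
```

View pics/w0.png

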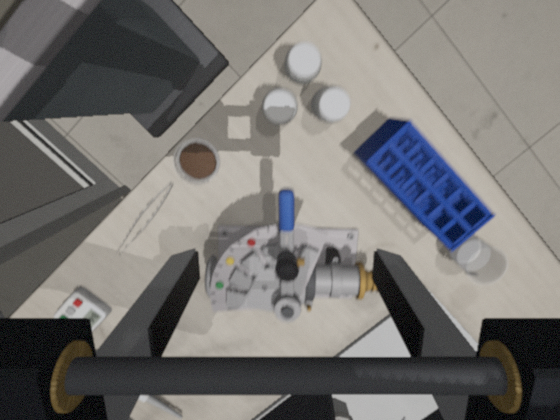

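Wrist view: the lever runs vertically, with the grip at (286,208), knob at (287,266), pivot at (287,307), and the red dot at (251,242). This matches the geometry, with zero at about 135° world. I'll move above the knob next.

```bash
python3 - <<'E'
from h import *
np.set_printoptions(precision=4,suppress=True)
im=read_camera("wrist"); hsv=cv2.cvtColor(im,cv2.COLOR_RGB2HSV)
b=masks_of("knob_top","wrist")[0]["region"]; ys,xs=np.nonzero(b); print("mask",xs.min(),xs.max(),ys.min(),ys.max())
dark=(im.max(2)<60).astype(np.uint8); dark[:240]=0; dark[290:]=0; dark[:,:270]=0; dark[:,305:]=0
ys,xs=np.nonzero(dark); print(xs.min(),xs.max(),ys.min(),ys.max(),len(xs))
print(ray("wrist",(286.5,208),.12), ray("wrist",(251,242),.1))
print(proj("wrist",[(.504,.12,.15),(.504,.12,.134),(.543,.081,.12),(.504-.0086,.12+.0083,.15),(.504+.0086,.12-.0083,.15)]))
print(move_to((.504,.120,.172),46))
E
```

```text
mask 273 296 261 285
274 295 254 284 528
[0.4605 0.1613 0.12  ] [0.4666 0.1035 0.1   ]
[[285.9311 276.8511]
 [285.9036 269.5127]
 [284.0556 310.4031]
 [286.1588 265.4131]
 [285.7078 288.0664]]
(array([-0.1873, -0.0013,  0.2195]), array([ 0.    , -0.0008,  0.0391]))
```

Call:
{"api": "move_arm", "payload": {"deltas": [[[-0.06,-0.001,0.05,0,0,0.02],[-0.12,-0.001,0.12,0,0,0.04],[-0.16,-0.001,0.18,0,0,0.04],[-0.183,-0.001,0.215,0,0,0.04],[-0.183,-0.001,0.22,0,0,0.04],[-0.183,-0.001,0.22,0,0,0.04]]]}}

```text
time_s: 3.2
tool_pos: [0.5029, 0.1207, 0.172]
ee_rot: [[-0.718, 0.696, -0.001], [0.696, 0.718, 0.0], [0.001, -0.0, -1.0]]
contact_force: [-0.9, 0.0, -0.1]
finger_gap: 0.0943
gripper_force: 0.0
```

```bash
python3 - <<'E'
from h import *
np.set_printoptions(precision=4,suppress=True)
s=state(); print(s["time_s"],s["tool_pos"],s["contact_force"])
im=read_camera("wrist"); cv2.imwrite("pics/w1.png",im[:,:,::-1])
print(proj("wrist",[s["tool_pos"],(s["tool_pos"][0],s["tool_pos"][1],.15)]))
for l in ("pivot","knob_top","lever_grip","lever_mark","red_dot"):
    r=pinpoint(l,"wrist")
    for x in r[:2]:
        X=w("wrist",x["xyz"]); print(l,round(x["conf"],2),X,proj("wrist",X))
m=masks_of("knob_top","wrist")
if m: ys,xs=np.nonzero(m[0]["region"]); print(xs.min(),xs.max(),ys.min(),ys.max())
print(move_to((.503,.121,.122),46))
E
```

```text
3.2 [0.5029 0.1207 0.172 ] [-0.9113  0.0134 -0.0627]
[[286.2493 247.4933]
 [286.135  234.944 ]]
pivot 0.93 [0.5428 0.0811 0.1079] [[284.9017 281.1371]]
knob_top 0.71 [0.5032 0.1184 0.1541] [[283.5023 239.2395]]
knob_top 0.49 [0.3876 0.2196 0.    ] [[275.3741  28.7572]]
lever_grip 0.91 [0.464  0.1568 0.1159] [[283.9541 148.1062]]
lever_mark 0.91 [0.4838 0.1337 0.1175] [[280.4612 189.7698]]
red_dot 0.53 [0.4679 0.1003 0.095 ] [[237.4681 197.8238]]
270 304 215 250
(array([0.0019, 0.0002, 0.1263]), array([ 0.0024,  0.0007, -0.0043]))
```

View pics/w1.png

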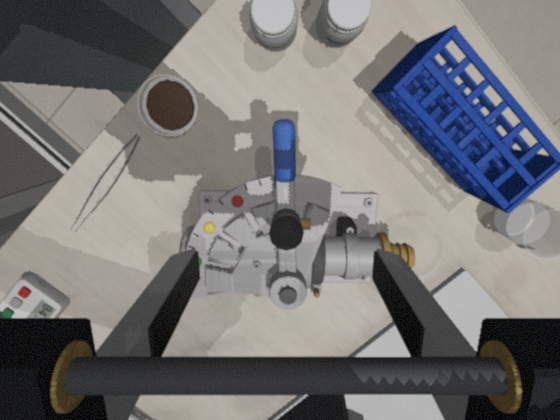

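The knob's top disc is centred at about (287,232), and the TCP projects to (286,235) at that height, so the two agree to about 2 mm. Next I descend and close.

Call:
{"api": "move_arm", "payload": {"deltas": [[[0.002,0,0.04,0,0,0],[0.002,0,0.09,0,0,0],[0.002,0,0.12,0,0,0],[0.002,0,0.126,0,0,0],[0.002,0,0.126,0,0,0]]]}}

```text
time_s: 4.05
tool_pos: [0.5027, 0.1204, 0.1214]
ee_rot: [[-0.717, 0.697, -0.0], [0.697, 0.717, -0.0], [0.0, -0.0, -1.0]]
contact_force: [-0.5, -0.4, -0.1]
finger_gap: 0.0941
gripper_force: 0.0
```

Call:
{"api": "move_arm", "payload": {"deltas": [[[0,0,0,0,0,0],[0,0,0,0,0,0],[0,0,0,0,0,0],[0,0,0,0,0,0],[0,0,0,0,0,0],[0,0,0,0,0,0],[0,0,0,0,0,0],[0,0,0,0,0,0]]], "grip": 0}}

```text
time_s: 4.85
tool_pos: [0.5027, 0.1204, 0.1215]
ee_rot: [[-0.717, 0.697, -0.0], [0.697, 0.717, 0.0], [0.0, -0.0, -1.0]]
contact_force: [-0.1, -0.0, 0.4]
finger_gap: 0.0332
gripper_force: 0.0
```

Call:
{"api": "move_arm", "payload": {"deltas": [[[0,0,0,0,0,0],[0,0,0,0,0,0],[0,0,0,0,0,0],[0,0,0,0,0,0]]]}}

```text
time_s: 5.25
tool_pos: [0.503, 0.1207, 0.1216]
ee_rot: [[-0.717, 0.697, 0.001], [0.697, 0.717, 0.0], [-0.0, 0.001, -1.0]]
contact_force: [0.6, 1.1, 0.0]
finger_gap: 0.0197
gripper_force: 25.5
```

```bash
python3 - <<'E'
from h import *
s=state(); print(s["time_s"],s["finger_gap"],s["gripper_force"],s["contact_force"])
im=read_camera("wrist"); cv2.imwrite("pics/w2.png",cv2.resize(im[60:340,150:430,::-1],(600,600),interpolation=cv2.INTER_CUBIC))
t=s["tool_pos"];print(proj("wrist",[(t[0],t[1],.15)]))
E
```

```text
5.25 0.019719697855590985 25.453112935413742 [0.60938956 1.07453583 0.04008633]
[[287.20454682 268.32091705]]
```

View pics/w2.png

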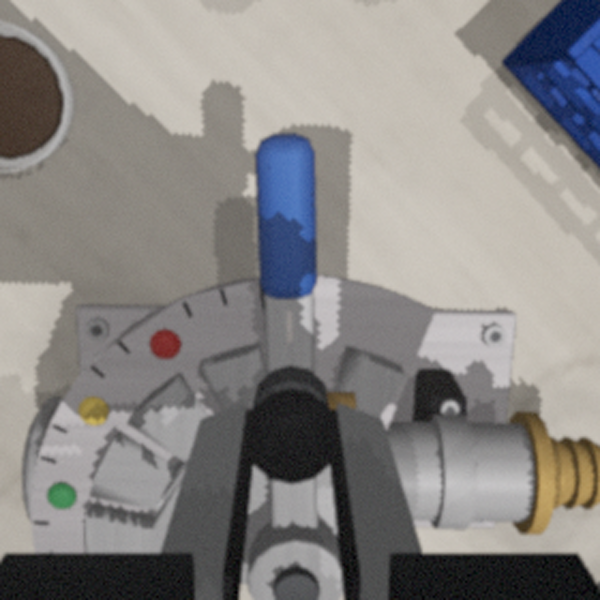

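The grip sits about 3–4 mm inward of the knob's centre (disc at crop (293,432)), so I'll regrip further out.

Call:
{"api": "move_arm", "payload": {"deltas": [[[0,0,0,0,0,0],[0,0,0,0,0,0],[0.01,0,0,0,0,0],[0.01,0,0,0,0,0]]], "grip": 40}}

```text
time_s: 5.7
tool_pos: [0.4991, 0.1236, 0.1213]
ee_rot: [[-0.718, 0.696, -0.001], [0.696, 0.718, 0.0], [0.001, -0.001, -1.0]]
contact_force: [0.4, 0.9, -0.8]
finger_gap: 0.0397
gripper_force: 0.0
```

Call:
{"api": "move_arm", "payload": {"deltas": [[[0,0,0,0,0,0],[0,0,0,0,0,0],[0,0,0,0,0,0],[0,0,0,0,0,0],[0,0,0,0,0,0],[0,0,0,0,0,0]]], "grip": 0}}

```text
time_s: 6.3
tool_pos: [0.5002, 0.1235, 0.1216]
ee_rot: [[-0.717, 0.697, 0.001], [0.697, 0.717, 0.0], [-0.0, 0.001, -1.0]]
contact_force: [1.0, 1.6, 1.0]
finger_gap: 0.0192
gripper_force: 25.5
```

Call:
{"api": "move_arm", "payload": {"deltas": [[[0,0,-0.008,0,0,0],[0,0,-0.016,0,0,0],[0,0,-0.024,0,0,0],[0,0,-0.03,0,0,0],[0,0,-0.033,0,0,0],[0,0,-0.033,0,0,0]]]}}

```text
time_s: 6.9
tool_pos: [0.4999, 0.1231, 0.1349]
ee_rot: [[-0.717, 0.697, 0.0], [0.697, 0.717, 0.0], [-0.0, 0.0, -1.0]]
contact_force: [0.8, 0.4, 0.3]
finger_gap: 0.0002
gripper_force: 0.0
```

```bash
python3 - <<'E'
from h import *
s=state(); print(s["time_s"],s["finger_gap"],s["tool_pos"])
im=read_camera("wrist"); cv2.imwrite("pics/w3.png",cv2.resize(im[120:340,180:400,::-1],(600,600),interpolation=cv2.INTER_CUBIC))
t=s["tool_pos"];print(proj("wrist",[t,(t[0],t[1],.15)]))
r=pinpoint("knob_top","wrist"); print([(x["conf"],w("wrist",x["xyz"])) for x in r])
E
```

```text
6.9 0.00023720791694047382 [0.49985833 0.12314451 0.13487821]
[[287.03405795 248.11303723]
 [287.15576265 258.3348239 ]]
[]
```

View pics/w3.png

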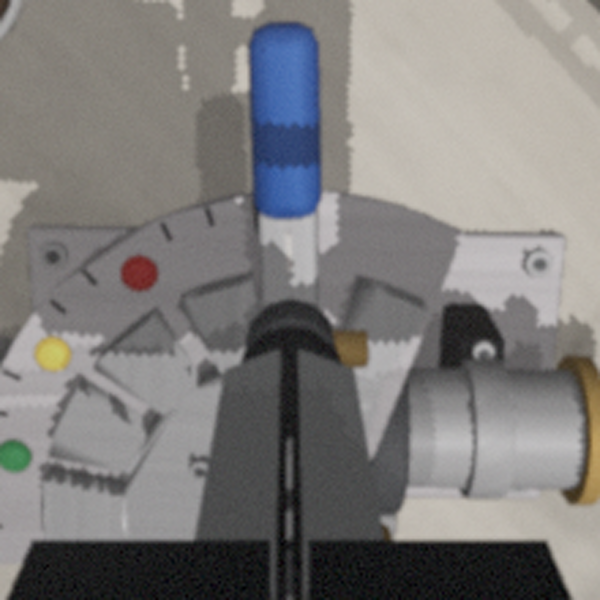

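The fingers are shut and look like they are on top of or behind the knob head, so the grip slipped. I'll check from the scene camera.

```bash
python3 - <<'E'
from h import *
np.set_printoptions(precision=4,suppress=True)
im=read_camera("scene"); c=proj("scene",[(.503,.121,.13)])[0].astype(int); print(c)
x,y=c; cv2.imwrite("pics/s1.png",cv2.resize(im[y-55:y+45,x-55:x+45,::-1],(600,600),interpolation=cv2.INTER_CUBIC))
t=state()["tool_pos"]
q=proj("scene",[t,(.503,.121,.15),(.503,.121,.134),(.503,.121,.164)]); print((q-[x-55,y-55])*6)
for cam in ("scene",):
    print([(r["conf"],w(cam,r["xyz"])) for r in pinpoint("knob_top",cam)])
E
```

```text
[235 189]
[[326.7489 326.7732]
 [331.4276 299.7372]
 [334.9515 324.5445]
 [328.2848 277.6119]]
[(0.38, array([0.5034, 0.1196, 0.1509]))]
```

View pics/s1.png

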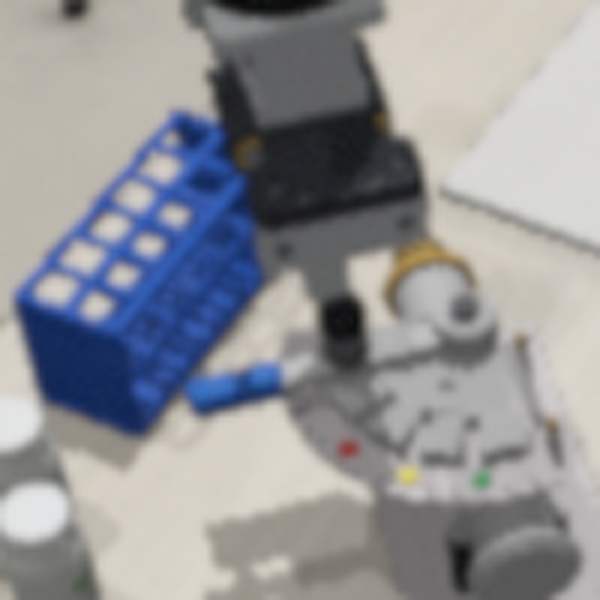

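The pads seem to have caught only the tapered top of the head: the gap was about 19.5 mm rather than 24. I'll regrip lower. With the fingers straddling the lever, there is room down to 106 mm.

Call:
{"api": "move_arm", "payload": {"deltas": [[[0,0,0,0,0,0],[0,0,0,0,0,0],[0,0,0,0,0,0],[0,0,0,0,0,0],[-0.003,0,0.02,0,0,0],[-0.003,0,0.04,0,0,0],[-0.003,0,0.055,0,0,0],[-0.003,0,0.058,0,0,0],[-0.003,0,0.058,0,0,0]]], "grip": 50}}

```text
time_s: 8.0
tool_pos: [0.5004, 0.1223, 0.111]
ee_rot: [[-0.717, 0.697, -0.001], [0.697, 0.717, -0.0], [0.0, -0.001, -1.0]]
contact_force: [0.3, -0.2, 0.4]
finger_gap: 0.0501
gripper_force: 0.0
```

Call:
{"api": "move_arm", "payload": {"deltas": [[[0,0,0,0,0,0],[0,0,0,0,0,0],[0,0,0,0,0,0],[0,0,0,0,0,0],[0,0,0,0,0,0],[0,0,0,0,0,0]]], "grip": 0}}

```text
time_s: 8.6
tool_pos: [0.501, 0.1226, 0.1117]
ee_rot: [[-0.717, 0.697, 0.001], [0.697, 0.717, 0.0], [-0.0, 0.001, -1.0]]
contact_force: [1.2, -0.0, 1.2]
finger_gap: 0.0221
gripper_force: 30.0
```

Call:
{"api": "move_arm", "payload": {"deltas": [[[0,0,-0.005,0,0,0],[0,0,-0.01,0,0,0],[0,0,-0.01,0,0,0]]]}}

```text
time_s: 8.9
tool_pos: [0.501, 0.1226, 0.1156]
ee_rot: [[-0.717, 0.697, 0.001], [0.697, 0.717, 0.0], [-0.0, 0.001, -1.0]]
contact_force: [2.0, 1.0, -3.4]
finger_gap: 0.0216
gripper_force: 30.0
```

Call:
{"api": "move_arm", "payload": {"deltas": [[[0,0,-0.005,0,0,0],[0,0,-0.01,0,0,0],[0,0,-0.014,0,0,0],[0,0,-0.014,0,0,0]]]}}

```text
time_s: 9.3
tool_pos: [0.5008, 0.1224, 0.1209]
ee_rot: [[-0.717, 0.697, -0.0], [0.697, 0.717, -0.0], [-0.0, -0.0, -1.0]]
contact_force: [1.7, -0.4, -3.6]
finger_gap: 0.022
gripper_force: 30.0
```

Call:
{"api": "move_arm", "payload": {"deltas": [[[0,0,-0.005,0,0,0],[0,0,-0.01,0,0,0],[0,0,-0.012,0,0,0],[0,0,-0.012,0,0,0]]]}}

```text
time_s: 9.7
tool_pos: [0.5008, 0.1224, 0.1258]
ee_rot: [[-0.717, 0.697, 0.0], [0.697, 0.717, -0.0], [-0.0, 0.0, -1.0]]
contact_force: [3.5, 1.0, -8.1]
finger_gap: 0.0224
gripper_force: 30.0
```

Call:
{"api": "move_arm", "payload": {"deltas": [[[0,0,-0.003,0,0,0],[0,0,-0.005,0,0,0],[0,0,-0.005,0,0,0]]]}}

```text
time_s: 10.0
tool_pos: [0.5005, 0.122, 0.1261]
ee_rot: [[-0.718, 0.697, -0.001], [0.697, 0.718, -0.001], [-0.0, -0.002, -1.0]]
contact_force: [7.4, 0.5, -22.7]
finger_gap: 0.0221
gripper_force: 30.0
```

```bash
python3 - <<'E'
from h import *
np.set_printoptions(precision=4,suppress=True)
s=state(); print(s["time_s"],s["contact_force"],s["tool_pos"])
im=read_camera("scene"); x,y=235,189; cv2.imwrite("pics/s2.png",cv2.resize(im[y-55:y+45,x-55:x+45,::-1],(600,600),interpolation=cv2.INTER_CUBIC))
E
```

```text
10.0 [  7.3709   0.5389 -22.7443] [0.5005 0.122  0.1261]
```

View pics/s2.png

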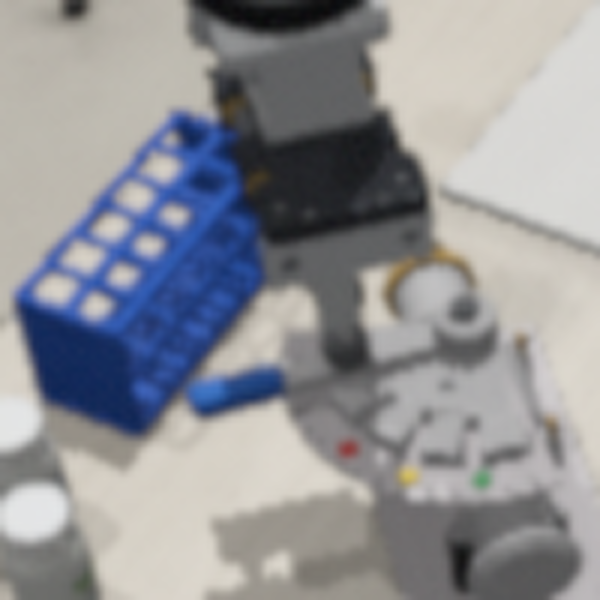

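The wrist force rose to 23 N with the lift stopped at 14.4 mm, so the knob is at its upper stop. I'll relax slightly and swing 24° about the pivot to start the search.

Call:
{"api": "move_arm", "payload": {"deltas": [[[0,0,0.002,0,0,0],[0,0,0.002,0,0,0],[-0.0001,-0.005,0.002,0,0,-0.07],[-0.0004,-0.0101,0.002,0,0,-0.14],[-0.0014,-0.0202,0.002,0,0,-0.279],[-0.0032,-0.0301,0.002,0,0,-0.419],[-0.0056,-0.04,0.002,0,0,-0.559],[-0.0087,-0.0496,0.002,0,0,-0.698],[-0.0115,-0.0566,0.002,0,0,-0.803],[-0.0125,-0.059,0.002,0,0,-0.838],[-0.0125,-0.059,0.002,0,0,-0.838]]]}}

```text
time_s: 11.15
tool_pos: [0.4882, 0.1013, 0.126]
ee_rot: [[-0.939, 0.345, 0.0], [0.345, 0.939, -0.001], [-0.001, -0.001, -1.0]]
contact_force: [6.2, 1.3, -19.0]
finger_gap: 0.022
gripper_force: 30.0
```

```bash
python3 - <<'E'
from h import *
np.set_printoptions(precision=4,suppress=True)
s=state(); print(s["time_s"],s["contact_force"],s["moment"],s["tool_pos"],s["finger_gap"])
t=np.array(s["tool_pos"])[:2]-[.5428,.0813]; print(np.hypot(*t),np.degrees(np.arctan2(t[1],t[0])))
for c in ("top","wrist"):
    read_camera(c)
    for l in ("lever_grip","lever_mark","red_dot","pivot"):
        r=pinpoint(l,c)
        for x in r[:1]:
            X=w(c,x["xyz"]); d=X[:2]-[.5428,.0813]; print(c,l,round(x["conf"],2),X,np.hypot(*d),np.degrees(np.arctan2(d[1],d[0])))
E
```

```text
11.15 [  6.2008   1.2732 -18.9521] [ 0.244  -1.6276  0.0218] [0.4882 0.1013 0.126 ] 0.021957898351630062
0.058104810997257644 159.90525455670587
top lever_mark 0.69 [ 0.6699 -0.2774  0.0031] 0.38057743028208746 -70.49135878527106
top red_dot 0.38 [ 0.672  -0.2753  0.0026] 0.3792589781637018 -70.08707061055854
top pivot 0.91 [0.5415 0.0815 0.1109] 0.0012945632720689128 171.56243592324162
wrist lever_grip 0.72 [0.4392 0.116  0.1148] 0.10922422773139118 161.4514882264436
wrist lever_mark 0.93 [0.468  0.1058 0.1198] 0.07869163763058099 161.82891602640083
wrist red_dot 0.43 [0.4669 0.0974 0.0945] 0.07764181001699325 168.01264610875532
wrist pivot 0.72 [0.5422 0.0833 0.1062] 0.0021183165541007742 105.71767768115738
```

Call:
{"api": "move_arm", "payload": {"deltas": [[[0,0,0.005,0,0,0],[0,0,0.01,0,0,0],[0,0,0.015,0,0,0],[0,0,0.019,0,0,0],[0,0,0.023,0,0,0],[0,0,0.023,0,0,0]]]}}

```text
time_s: 12.25
tool_pos: [0.4882, 0.1015, 0.1177]
ee_rot: [[-0.939, 0.345, 0.001], [0.345, 0.939, -0.001], [-0.001, -0.0, -1.0]]
contact_force: [3.5, -1.8, -4.3]
finger_gap: 0.0221
gripper_force: 30.0
```

Call:
{"api": "move_arm", "payload": {"deltas": [[[0,0,0.002,0,0,0],[0,0,0.004,0,0,0],[0,0,0.004,0,0,0]]]}}

```text
time_s: 12.55
tool_pos: [0.4882, 0.1015, 0.1166]
ee_rot: [[-0.939, 0.345, 0.001], [0.345, 0.939, -0.0], [-0.001, -0.0, -1.0]]
contact_force: [3.2, -2.5, 1.9]
finger_gap: 0.0219
gripper_force: 30.0
```

Call:
{"api": "move_arm", "payload": {"deltas": [[[0,-0.0013,0.002,0,0,-0.017],[0,-0.0025,0.002,0,0,-0.035],[-0.0001,-0.0038,0.002,0,0,-0.052],[-0.0001,-0.0051,0.002,0,0,-0.07]]]}}

```text
time_s: 12.95
tool_pos: [0.4878, 0.1004, 0.1158]
ee_rot: [[-0.95, 0.311, 0.001], [0.311, 0.95, 0.001], [-0.001, 0.001, -1.0]]
contact_force: [4.4, -1.6, -1.2]
finger_gap: 0.0222
gripper_force: 30.0
```

Call:
{"api": "move_arm", "payload": {"deltas": [[[0,-0.0013,0,0,0,-0.017],[0,-0.0025,0,0,0,-0.035],[-0.0001,-0.0038,0,0,0,-0.052],[-0.0001,-0.0051,0,0,0,-0.07]]]}}

```text
time_s: 13.35
tool_pos: [0.4872, 0.0986, 0.1152]
ee_rot: [[-0.961, 0.278, 0.001], [0.278, 0.961, 0.001], [-0.001, 0.001, -1.0]]
contact_force: [4.6, -1.1, -2.8]
finger_gap: 0.0218
gripper_force: 30.0
```

Call:
{"api": "move_arm", "payload": {"deltas": [[[0,0,0.003,0,0,0],[0,0,0.006,0,0,0],[0,0,0.006,0,0,0]]]}}

```text
time_s: 13.65
tool_pos: [0.4872, 0.0985, 0.1126]
ee_rot: [[-0.961, 0.278, 0.001], [0.278, 0.961, 0.0], [-0.001, 0.001, -1.0]]
contact_force: [5.1, -0.7, -4.0]
finger_gap: 0.0217
gripper_force: 30.0
```

Call:
{"api": "move_arm", "payload": {"deltas": [[[0,0,0.003,0,0,0],[0,0,0.005,0,0,0],[0,0,0.005,0,0,0]]]}}

```text
time_s: 13.95
tool_pos: [0.4872, 0.0985, 0.1115]
ee_rot: [[-0.961, 0.278, 0.001], [0.278, 0.961, 0.001], [-0.001, 0.001, -1.0]]
contact_force: [3.0, -1.3, 3.5]
finger_gap: 0.0221
gripper_force: 30.0
```

It stopped 14.6 mm below the upper stop, so the pin is probably home. I'll check by jogging sideways, where the notch should block it.

Call:
{"api": "move_arm", "payload": {"deltas": [[[0,-0.0025,0.001,0,0,-0.035],[0,-0.0051,0.001,0,0,-0.07],[0,-0.0051,0.001,0,0,-0.07]]]}}

```text
time_s: 14.25
tool_pos: [0.4867, 0.0968, 0.1115]
ee_rot: [[-0.97, 0.244, 0.002], [0.244, 0.97, 0.001], [-0.001, 0.002, -1.0]]
contact_force: [3.2, -0.2, 7.2]
finger_gap: 0.0222
gripper_force: 30.0
```

Call:
{"api": "move_arm", "payload": {"deltas": [[[0,0.005,0,0,0,0.07],[0,0.01,0,0,0,0.14],[0,0.01,0,0,0,0.14]]]}}

```text
time_s: 14.55
tool_pos: [0.4873, 0.0991, 0.1114]
ee_rot: [[-0.95, 0.311, 0.001], [0.311, 0.95, -0.001], [-0.001, -0.001, -1.0]]
contact_force: [1.9, -4.3, 9.1]
finger_gap: 0.0222
gripper_force: 30.0
```

Call:
{"api": "move_arm", "payload": {"deltas": [[[0,0.003,0,0,0,0.035],[0,0.005,0,0,0,0.07],[0,0.005,0,0,0,0.07]]]}}

```text
time_s: 14.85
tool_pos: [0.4874, 0.0995, 0.1114]
ee_rot: [[-0.939, 0.344, -0.0], [0.344, 0.939, -0.003], [-0.001, -0.003, -1.0]]
contact_force: [1.8, -6.8, 9.9]
finger_gap: 0.0222
gripper_force: 30.0
```

```bash
python3 - <<'E'
from h import *
np.set_printoptions(precision=4,suppress=True)
s=state(); print(s["time_s"],s["contact_force"],s["moment"],s["tool_pos"],s["finger_gap"])
im=read_camera("wrist"); cv2.imwrite("pics/w4.png",cv2.resize(im[60:340,150:430,::-1],(600,600),interpolation=cv2.INTER_CUBIC))
for l in ("lever_grip","lever_mark","red_dot","pivot"):
        for x in pinpoint(l,"wrist")[:1]:
            X=w("wrist",x["xyz"]); d=X[:2]-[.5428,.0813]; print(l,round(x["conf"],2),X,np.hypot(*d),np.degrees(np.arctan2(d[1],d[0])))
E
```

```text
14.85 [ 1.8308 -6.8103  9.9216] [-1.7298 -0.3733  0.3106] [0.4874 0.0995 0.1114] 0.0221655017370203
lever_grip 0.73 [0.4394 0.1125 0.115 ] 0.10801000052615173 163.21373362404444
lever_mark 0.57 [0.4668 0.1056 0.1154] 0.07981767333475126 162.25779192716058
red_dot 0.34 [0.466  0.0988 0.0972] 0.07872778962728316 167.13945394655897
pivot 0.69 [0.5444 0.083  0.1072] 0.0023815645471904076 46.17489295434751
```

View pics/w4.png

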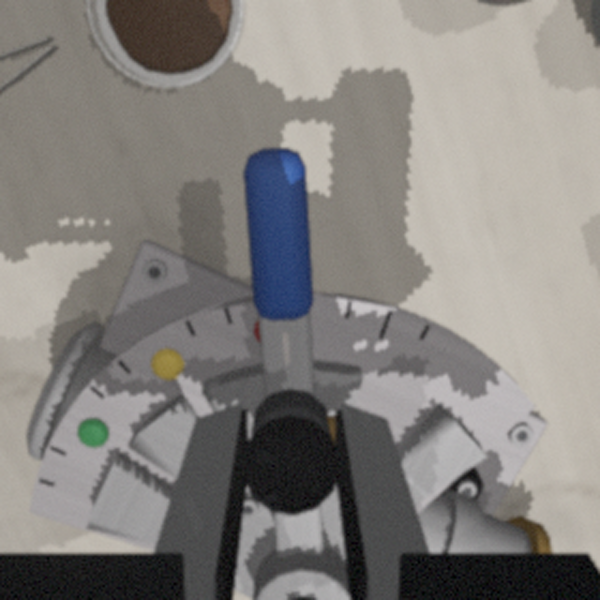

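The lever sits at about 163° with the red dot just beside the mark, at crop (258,330). The tool was commanded on but stayed put, so that side is blocked. Now I'll feel the other wall.

Call:
{"api": "move_arm", "payload": {"deltas": [[[0,-0.005,0,0,0,-0.07],[0,-0.01,0,0,0,-0.14],[0,-0.015,0,0,0,-0.21],[0,-0.02,0,0,0,-0.28],[0,-0.02,0,0,0,-0.28]]]}}

```text
time_s: 15.6
tool_pos: [0.4861, 0.0967, 0.1114]
ee_rot: [[-0.978, 0.207, 0.003], [0.207, 0.978, 0.003], [-0.002, 0.003, -1.0]]
contact_force: [4.1, 2.2, 3.5]
finger_gap: 0.0219
gripper_force: 30.0
```

Call:
{"api": "move_arm", "payload": {"deltas": [[[0,0.005,0,0,0,0.07],[0,0.01,0,0,0,0.14],[0,0.01,0,0,0,0.14]]]}}

```text
time_s: 15.9
tool_pos: [0.4864, 0.0989, 0.1114]
ee_rot: [[-0.961, 0.278, 0.001], [0.278, 0.961, 0.0], [-0.001, 0.001, -1.0]]
contact_force: [2.6, -0.5, 7.9]
finger_gap: 0.0219
gripper_force: 30.0
```

Both sides are blocked, with walls at y = 0.0967 and 0.0995, so the pin is in the notch. I'll release, back off upward and verify.

Call:
{"api": "move_arm", "payload": {"deltas": [[[0,0,0.002,0,0,0],[0,0,0.002,0,0,0]]]}}

```text
time_s: 16.1
tool_pos: [0.4864, 0.0989, 0.1112]
ee_rot: [[-0.961, 0.277, 0.002], [0.277, 0.961, 0.001], [-0.001, 0.001, -1.0]]
contact_force: [1.2, -0.3, 13.8]
finger_gap: 0.0218
gripper_force: 30.0
```

Call:
{"api": "move_arm", "payload": {"deltas": [[[0,0,0,0,0,0],[0,0,0,0,0,0],[0,0,0,0,0,0],[0,0,0,0,0,0],[0,0,-0.03,0,0,0],[0,0,-0.08,0,0,0],[0,0,-0.14,0,0,0],[0,0,-0.2,0,0,0],[0,0,-0.25,0,0,0],[0,0,-0.25,0,0,0]]], "grip": 60}}

```text
time_s: 17.1
tool_pos: [0.487, 0.0987, 0.2118]
ee_rot: [[-0.961, 0.278, 0.004], [0.278, 0.961, 0.001], [-0.003, 0.002, -1.0]]
contact_force: [0.1, 0.1, 0.3]
finger_gap: 0.0599
gripper_force: 0.0
```

```bash
python3 - <<'E'
from h import *
np.set_printoptions(precision=4,suppress=True)
s=state(); print(s["time_s"],s["contact_force"],s["tool_pos"],s["finger_gap"])
for c in ("wrist","scene","top"):
    im=read_camera(c)
    if c=="wrist": A=cv2.resize(im[20:300,150:430,::-1],(400,400))
    if c=="scene": B=cv2.resize(im[134:234,180:280,::-1],(400,400),interpolation=cv2.INTER_CUBIC); print((proj(c,[(.489,.0977,.15),(.489,.0977,.156)])-[180,134])*4)
    for l in ("lever_grip","lever_mark","red_dot","knob_top"):
        for x in pinpoint(l,c)[:1]:
            X=w(c,x["xyz"]); d=X[:2]-[.5428,.0813]; print(c,l,round(x["conf"],2),X,np.hypot(*d),np.degrees(np.arctan2(d[1],d[0])))
cv2.imwrite("pics/f.png",np.hstack([A,B]))
E
```

```text
17.1 [0.1048 0.0768 0.2554] [0.487  0.0987 0.2118] 0.05989438137177352
wrist lever_grip 0.93 [0.4368 0.1114 0.1118] 0.11021752370791754 164.13877942678798
wrist lever_mark 0.86 [0.4641 0.1009 0.1173] 0.08113203525438667 166.03479191062144
wrist knob_top 0.68 [0.4889 0.096  0.1507] 0.05585475313757266 164.71414720561586
[[239.462  225.5478]
 [238.629  219.2769]]
scene lever_grip 0.77 [0.4422 0.1104 0.1091] 0.10477020693702975 163.84818523659516
scene lever_mark 0.91 [0.4732 0.1005 0.1207] 0.07220902204607449 164.57522899899308
scene knob_top 0.53 [0.4917 0.0963 0.1494] 0.05321942225207217 163.67917018083682
top knob_top 0.61 [0.6975 0.2733 0.005 ] 0.24656650538798328 51.145123148028645
```

View pics/f.png

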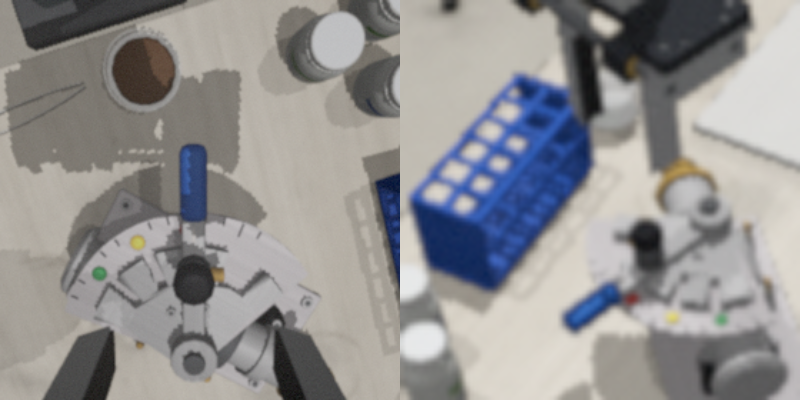

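The knob top measures 149–151 mm (home is 150, standing on the plate would be 156). The lever is at about 164.3° with the red dot at about 166°, and the gripper is clear of everything. I'll hand the job in.

```bash
python3 -c "
from bench import *
print(close_job())"
```

```text
the job is handed in; nothing more can be done
None
```

I pulled the knob up to its stop, swung the lever to the red dot and felt the locking pin drop into its notch. I then backed the gripper clear and handed the job in at about 18 s; the hand-in returned no verdict.

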